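# Slide the teal parts case over the lip of its parking tray

### The arm

A 6-joint arm with a two-finger parallel gripper is mounted at the origin on the work surface. World frame = base frame: x ahead of the robot, y to its left, z up, the work surface at z = 0. Lengths are in mm, angles in rad, forces in N, time in s.
With the tool pointing down it reaches from about 350 to 975 mm from the base axis. Payload 7.1 kg.
Tool frame: the origin (TCP) lies at the very end of the fingers, on their centre line; the grasp point (between the pads) lies 19 mm behind it; z points along the fingers, y is the line along which they close (so a half turn about z gives the same grasp; the last joint's range is limited). The gripper opens to 88 mm and grips with 3 to 60 N. Pads are 20 mm wide; open, the fingers measure 115 mm over their backs; the gripper's body (75 mm by 178 mm) begins 61 mm behind the grasp point.
Start: joints at [-0.019, 0.423, 1.63, -0, 1.089, -0.019], TCP at [624.984, 0.026, 222.675] pointing down, gripper open.
Joint ranges: [-3, 3], [-0.9, 2.11], [0.09, 2.58], [-1.31, 4.45], [0.11, 2.69], [-2.54, 2.54]. Speed limits (rad/s): [2.39, 2.39, 3.01, 3.14, 3.14, 3.14].

### API

Orientations are given as a rotation vector (axis times angle).
In Python, from workcell import sensors, imaging, close_job gives the robot as it stands. The module is installed in compiled form; this text tells all that it offers.
- The arm moves only by the tool servo_tool, never from a script. Its argument "steps" is a list of rows, each a list of 3 entries, a list of its own where there are three numbers: the shift along the world's x, y, z in m, then the turn, a rotation vector about the world's x, y, z in degrees, then the opening, from -1 (shut) to 1 (fully open). A call has exactly 8 rows; each row shifts and turns the commanded pose from where the row before left it; what a row does not reach is not made up. A row lasts 1/12 s, in which the tool goes at most 41.7 mm and 7.16 degrees, less where a joint would pass 70% of its speed; a pose out of reach is approached as far as the arm can. A call is refused whole if a number of a shift passes 0.0417 or a number of a turn 7.16, either way. A call with a gripper value outside its range is refused whole. The fingers move at their own pace and stop on an object; the grip force is fixed at half the most. Time passes only in rows, so rows that do not move let the fingers close, or fill a call up. It gives the time, the measured TCP pose, the force, the opening and the grip force at its end, in the units of the state.
- sensors.get_obs(): the state, without advancing time (a new reading comes with each control period).
- imaging.get_image(name): name is "scene" or "side" or "wrist"; returns a dict with "color" (480x640x3 uint8, blue, green, red), "range_z" (480x640 float32, mm along the optical axis (not along the pixel's ray), 0 where there is no reading), "vertical_fov" (degrees; the focal length in pixels is half the picture's height over the tangent of half this angle, whatever the lens; pixels are square), "cx", "cy" (the principal point, pixels), "rvec" (rotation vector, rad) and "tvec" (3), from world to camera coordinates, as OpenCV has them; the wrist camera has in their place "tool_from_camera" (4x4, takes a point from camera to tool coordinates, whose origin is the TCP and whose axes are the flange's). Camera axes: x right, y down, z forward; pixel columns grow to the right and rows downward; lengths in mm; the calibration is good to about 2 mm. A picture is of the moment at which its call begins: read the wrist's pose just before it.
- close_job(): hands the job in; it is judged then, once.
The state is a dict: "t": time; "qpos": joint angles; "qvel": joint speeds; "joint_torque": joint torques, N m; "ee_pos": TCP position; "orientation": TCP orientation; "ft_force": force on the tool from outside, world axes, zero at the start; "moment": the same for the moment, N m; "width": finger opening in mm; "grasp_force": force on a finger pad.
Only numpy, scipy, OpenCV 4.12 (cv2) and the standard library are available. Lean on these libraries where they do the work, as an engineer would, in place of code of your own. Each camera call takes 0.05 s, during which the arm holds its last target. There are 200 camera calls.

### The job

Put the teal parts case away in the parking tray. Lift only its handle end over the tray's yellow lip, set it down on the lip with the other end still standing on the bench and let go; then push the case from behind, sliding it rather than carrying it, until all of it lies flat behind the lip and roughly square to it. Leave the black case where it is.

Things in the scene. Friction and masses are not known exactly. Their poses are not given: they have to be found in the camera images.
- teal_case: Teal parts case: closed rigid box 170 long (its x) by 90 wide (its y) by 55 mm high, 0.6 to 0.95 kg, with a round steel bar handle over one end of its lid. Origin: centre of the underside; x points to the handle end (the nose, which faces the tray at the start), z up.
- teal_handle (a point): Middle of the teal case's handle bar: 60 mm from the case's origin along its x, 88 mm above its underside. The bar is round, 12 mm thick, runs along y between two 12 mm posts at y = -36 and +36 mm, with 27 mm free below it. Pinch it from above, fingers closing along the case's x; the case can pivot about it. Axes as the case.
- teal_nose (a point): Middle of the bottom edge at the handle end of the teal case (85 mm from its origin along its x). Axes as the case.
- teal_tail (a point): Middle of the bottom edge at the other end of the teal case, the end to push (85 mm from its origin against its x). Axes as the case.
- tray: Parking tray fixed to the bench. Origin on the bench under the middle of the lip's front face; x points into the tray, y along the lip, z up. Yellow lip: 18 mm high, x 0 to 20 mm, 340 mm long. Floor behind it 3 mm above the bench, x 20 to 220 mm; grey back wall 40 mm high; side walls 30 mm high, inner faces at y = -160 and +160 mm. Both cases start before the lip, noses 40 to 80 mm from it.
- black_case: Black case of the same shape, size, handle and frame as the teal one; stands on the bench beside it, on either side, about 140 mm between centres, nearly square to the tray. Not to be moved.
There are look-alikes about, which are no part of the job. Of the things that look like the teal_case, the middle-sized one is meant.

How it is judged:
By the outcome, as a careful person would: the job done as asked, in the order asked, and still so for the second after the job is handed in, with the robot touching nothing.
It also fails if it takes over 51 s, if anything falls off the work surface, if the arm or the gripper's body presses on something with over 40 N, if the wrist force passes 120 N, or if a joint passes its speed limit or range.

## Working session

There is one attempt and no reset: what is moved stays moved. The work goes in short steps, Python scripts to look and compute and a tool call to move; the robot and the scene stay as the last step left them, time stands still between calls to the robot, and variables do not carry over. Pictures are saved under pics/ and viewed, at most 10 in all, crops included, and the job is handed in when it is done.

Besides the shell and the picture viewer there is one more tool, called after ">>>" in YAML: its name, and indented under it one key for each argument. servo_tool: Moves the arm, as the interface text tells. Its arguments: {"type":"object","properties":{"steps":{"type":"array"}},"required":["steps"]}

```bash
mkdir -p pics; cat > h.py <<'E'
import numpy as np,cv2
from workcell import sensors,imaging
def grab(n):
    o=sensors.get_obs(); im=imaging.get_image(n); return o,im
def cloud(im,o=None):
    h,w=im["range_z"].shape; f=h/2/np.tan(np.radians(im["vertical_fov"])/2)
    u,v=np.meshgrid(np.arange(w),np.arange(h)); z=im["range_z"].astype(float)
    P=np.stack([(u-im["cx"])*z/f,(v-im["cy"])*z/f,z],-1)
    if "rvec" in im:
        R=cv2.Rodrigues(np.array(im["rvec"],float))[0]; W=(P-np.array(im["tvec"]).ravel())@R
    else:
        T=np.array(im["tool_from_camera"]); P=P@T[:3,:3].T+T[:3,3]
        R=cv2.Rodrigues(np.array(o["orientation"],float))[0]; W=P@R.T+np.array(o["ee_pos"])
    W[z==0]=np.nan; return W
E
python3 - <<'E'
from h import *
for n in("scene","side"):
    o,im=grab(n); cv2.imwrite(f"pics/{n}0.png",im["color"]); np.save(n+"0.npy",cloud(im,o)); np.save(n+"0c.npy",im["color"])
print(o["t"],o["ee_pos"],o["orientation"])
E
```

```text
0.05 [6.24433050e+02 3.04309484e-02 2.21916975e+02] [-2.22070677e+00 -2.22062338e+00  1.64813578e-03]
```

View pics/scene0.png

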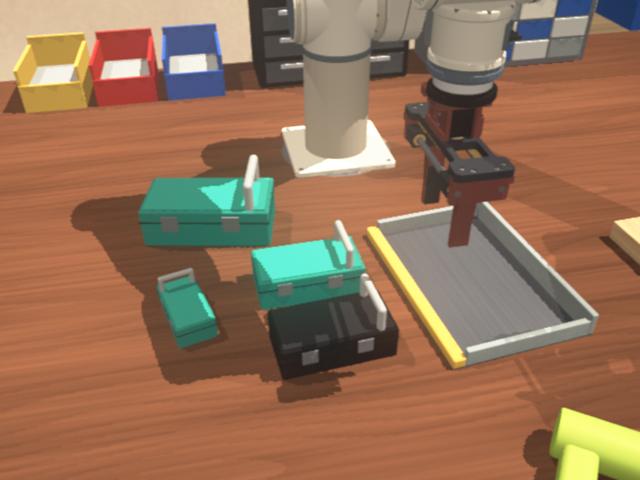

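View pics/side0.png

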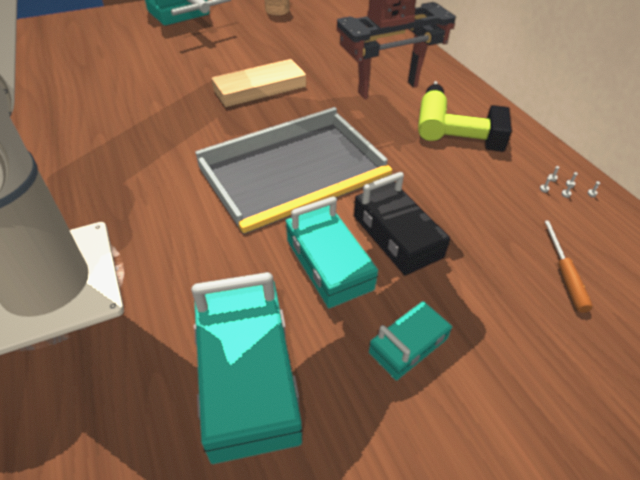

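The scene picture shows three teal cases: large (208,212), middle (308,272) and small (187,308). The black case is at (333,335), and the yellow lip runs from (372,232) to (460,358). In the side picture the middle case is at (332,255).

```bash
python3 - <<'E'
from h import *
def rep(nm,P):
    P=P[~np.isnan(P[:,0])]
    if len(P)<20: print(nm,len(P));return
    r=cv2.minAreaRect(P[:,:2].astype(np.float32)); print(nm,len(P),np.round(r[0]),np.round(r[1]),round(r[2],1),"zmed",np.round(np.median(P[:,2])), "box",np.round(cv2.boxPoints(r)).tolist())
for n,box in(("scene",{"teal":(245,370,220,310),"black":(265,400,270,378),"big":(140,245,170,250)}),("side",{"teal":(284,380,195,308),"black":(350,450,170,275)})):
    W=np.load(n+"0.npy");c=np.load(n+"0c.npy");hsv=cv2.cvtColor(c,cv2.COLOR_BGR2HSV).astype(int);H,S,V=hsv[...,0],hsv[...,1],hsv[...,2]
    teal=(H>75)&(H<95)&(S>120); blk=(V<60)
    for k,(a,b,d,e) in box.items():
        m=np.zeros_like(teal);m[d:e,a:b]=1
        col=blk if k=="black" else teal
        z=W[...,2]; 
        mm=m&col&(z>48)&(z<62)
        mm=cv2.erode(mm.astype(np.uint8),np.ones((2,2)))>0
        rep(n+" "+k,W[mm])
        hm=m&(S<60)&(V>110)&(z>78)&(z<100); rep(n+" handle "+k,W[hm])
    y=(H>18)&(H<32)&(S>150)&(W[...,2]>13)&(W[...,2]<24)
    y&=(np.abs(W[...,0])<1000)
    m=np.zeros_like(y); m[(slice(220,370),slice(360,470)) if n=="scene" else (slice(160,235),slice(235,400))]=1
    rep(n+" lip",W[y&m])
E
```

```text
scene teal 3258 [ 414. -150.] [176. 167.] 0.9 zmed 55.0 box [[325.0, -68.0], [327.0, -235.0], [503.0, -232.0], [501.0, -65.0]]
scene handle teal 408 [504. -86.] [183.  12.] 3.7 zmed 91.0 box [[412.0, -86.0], [413.0, -98.0], [595.0, -86.0], [594.0, -74.0]]
scene black 2509 [ 602. -141.] [ 84. 162.] 4.6 zmed 55.0 box [[554.0, -64.0], [567.0, -226.0], [651.0, -219.0], [638.0, -57.0]]
scene handle black 413 [593. -79.] [83. 13.] 5.4 zmed 91.0 box [[552.0, -76.0], [553.0, -89.0], [635.0, -81.0], [634.0, -68.0]]
scene big 223 [ 310. -324.] [180.   7.] 78.3 zmed 55.0 box [[288.0, -412.0], [295.0, -414.0], [331.0, -237.0], [325.0, -235.0]]
scene handle big 0
scene lip 285 [507.   8.] [340.  20.] 6.5 zmed 16.0 box [[337.0, -1.0], [339.0, -21.0], [677.0, 17.0], [675.0, 37.0]]
side teal 3728 [ 453. -150.] [ 88. 168.] 2.3 zmed 56.0 box [[405.0, -69.0], [412.0, -236.0], [500.0, -232.0], [493.0, -65.0]]
side handle teal 320 [450. -90.] [83. 12.] 4.1 zmed 92.0 box [[408.0, -86.0], [409.0, -99.0], [492.0, -93.0], [491.0, -80.0]]
side black 2131 [ 595. -142.] [ 86. 164.] 5.2 zmed 56.0 box [[545.0, -65.0], [560.0, -228.0], [645.0, -220.0], [630.0, -57.0]]
side handle black 278 [590. -80.] [81. 11.] 5.2 zmed 92.0 box [[549.0, -78.0], [550.0, -89.0], [631.0, -82.0], [630.0, -70.0]]
side lip 470 [505.   9.] [339.  25.] 7.0 zmed 16.0 box [[335.0, 1.0], [339.0, -24.0], [675.0, 18.0], [672.0, 42.0]]
```

>>> servo_tool:
  steps:
    - [[-0.0134,-0.0069,-0.007],[0,0,-6.7],1]
    - [[-0.0134,-0.0069,-0.007],[0,0,-6.7],1]
    - [[-0.0134,-0.0069,-0.007],[0,0,-6.7],1]
    - [[-0.0134,-0.0069,-0.007],[0,0,-6.7],1]
    - [[-0.0134,-0.0069,-0.007],[0,0,-6.7],1]
    - [[-0.0134,-0.0069,-0.007],[0,0,-6.7],1]
    - [[-0.0134,-0.0069,-0.007],[0,0,-6.7],1]
    - [[-0.0134,-0.0069,-0.007],[0,0,-6.7],1]

```text
t: 0.77
ee_pos: [516.8, -55.4, 166.1]
orientation: [-2.987, -0.973, 0.001]
ft_force: [-0.4, 1.1, -0.1]
width: 88.0
grasp_force: 0.0
```

>>> servo_tool:
  steps:
    - [[-0.0134,-0.0069,-0.007],[0,0,-6.7],1]
    - [[-0.0134,-0.0069,-0.007],[0,0,-6.7],1]
    - [[-0.0134,-0.0069,-0.007],[0,0,-6.7],1]
    - [[-0.0134,-0.0069,-0.007],[0,0,-6.7],1]
    - [[-0.0134,-0.0069,-0.007],[0,0,-6.7],1]
    - [[0,0,0],[0,0,0],1]
    - [[0,0,0],[0,0,0],1]
    - [[0,0,0],[0,0,0],1]

```text
t: 1.43
ee_pos: [451.8, -89.7, 132.1]
orientation: [3.14, 0.084, 0.002]
ft_force: [-0.5, -0.4, 0.1]
width: 88.0
grasp_force: 0.0
```

```bash
python3 - <<'E'
from h import *
o,im=grab("wrist"); cv2.imwrite("pics/w1.png",im["color"]); W=cloud(im,o)
print(o["t"],o["ee_pos"],o["orientation"],o["qpos"],cv2.Rodrigues(np.array(o["orientation"]))[0].round(3).tolist())
z=W[...,2];c=im["color"];hsv=cv2.cvtColor(c,cv2.COLOR_BGR2HSV)
m=(z>84)&(z<98)&(hsv[...,1]<80)&(abs(W[...,0]-450)<60)&(abs(W[...,1]+90)<40)
P=W[m];print(m.sum());r=cv2.minAreaRect(P[:,:2].astype(np.float32));print(r,np.median(P[:,2]))
E
```

```text
1.4333 [451.83491497 -89.66110443 132.06753186] [3.14029334e+00 8.44336276e-02 1.74139847e-03] [-2.21805797e-01  3.27081704e-01  2.05117570e+00  1.65053414e-04
  7.62220340e-01  1.29510980e+00] [[0.999, 0.054, 0.001], [0.054, -0.999, -0.0], [0.001, 0.0, -1.0]]
2653
((449.5378112792969, -86.81199645996094), (83.2588882446289, 11.591506004333496), 1.9401689767837524) 92.66270701525544
```

View pics/w1.png

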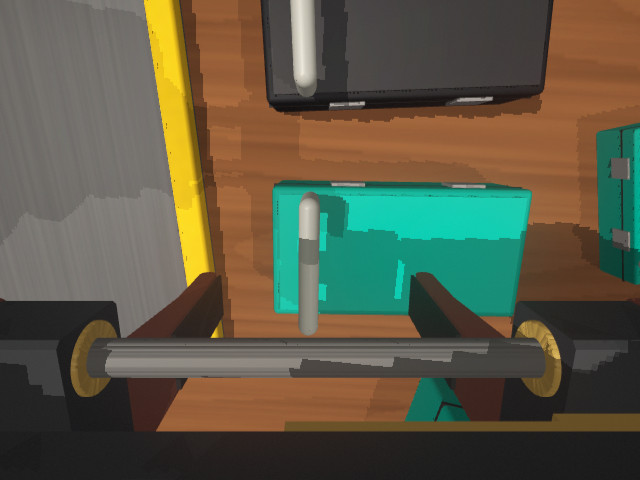

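The wrist picture shows the bar from (309,200) to (309,330), between the open fingers at (205,300) and (425,300). The bar's centre is about (449.5, -88). I'll descend and pinch it.

>>> servo_tool:
  steps:
    - [[-0.002,0.002,-0.02],[0,0,0],1]
    - [[0,0,-0.02],[0,0,0],1]
    - [[0,0,-0.012],[0,0,0],1]
    - [[0,0,-0.01],[0,0,0],1]
    - [[0,0,0],[0,0,0],-1]
    - [[0,0,0],[0,0,0],-1]
    - [[0,0,0],[0,0,0],-1]
    - [[0,0,0],[0,0,0],-1]

```text
t: 2.15
ee_pos: [449.6, -87.8, 70.5]
orientation: [3.14, 0.08, 0.003]
ft_force: [-0.9, 0.1, 1.2]
width: 65.0
grasp_force: 0.0
```

>>> servo_tool:
  steps:
    - [[0,0,0],[0,0,0],-1]
    - [[0,0,0],[0,0,0],-1]
    - [[0,0,0],[0,0,0],-1]
    - [[0,0,0],[0,0,0],-1]
    - [[0,0,0],[0,0,0],-1]
    - [[0,0,0],[0,0,0],-1]
    - [[0,0,0],[0,0,0],-1]
    - [[0,0,0],[0,0,0],-1]

```text
t: 2.82
ee_pos: [448.5, -87.3, 69.6]
orientation: [-3.14, -0.079, 0.001]
ft_force: [-0.8, 0.5, 3.0]
width: 11.5
grasp_force: 25.2
```

>>> servo_tool:
  steps:
    - [[0,-0.002,0.005],[0,0,0],-1]
    - [[0,-0.004,0.006],[0,0,0],-1]
    - [[0,-0.004,0.006],[0,0,0],-1]
    - [[0,-0.004,0.006],[0,0,0],-1]
    - [[0,-0.004,0.006],[0,0,0],-1]
    - [[0,-0.004,0.005],[0,0,0],-1]
    - [[0,0,0],[0,0,0],-1]
    - [[0,0,0],[0,0,0],-1]

```text
t: 3.48
ee_pos: [449.0, -109.9, 104.2]
orientation: [3.141, 0.078, 0.001]
ft_force: [-0.5, 2.1, -4.0]
width: 11.5
grasp_force: 30.0
```

>>> servo_tool:
  steps:
    - [[-0.0005,0.005,0],[0,0,0],-1]
    - [[-0.0005,0.005,0],[0,0,0.4],-1]
    - [[-0.0005,0.006,0],[0,0,0.4],-1]
    - [[-0.0005,0.006,0],[0,0,0.4],-1]
    - [[-0.0005,0.006,0],[0,0,0.4],-1]
    - [[-0.0005,0.006,0],[0,0,0.4],-1]
    - [[-0.0005,0.006,0],[0,0,0.4],-1]
    - [[-0.0005,0.006,0],[0,0,0.4],-1]

```text
t: 4.15
ee_pos: [444.7, -62.9, 103.7]
orientation: [-3.138, -0.158, 0.0]
ft_force: [1.6, -1.2, -6.5]
width: 11.2
grasp_force: 30.0
```

```bash
python3 - <<'E'
from h import *
o,im=grab("side"); c=im["color"][130:330,200:480]; cv2.imwrite("pics/s2.png",cv2.resize(c,None,fx=2.5,fy=2.5))
print(o["t"],o["ee_pos"],o["ft_force"],o["width"])
E
```

```text
4.15 [444.69300224 -62.90249191 103.65913499] [ 1.60447633 -1.16232621 -6.50617618] 11.151949686465088
```

View pics/s2.png

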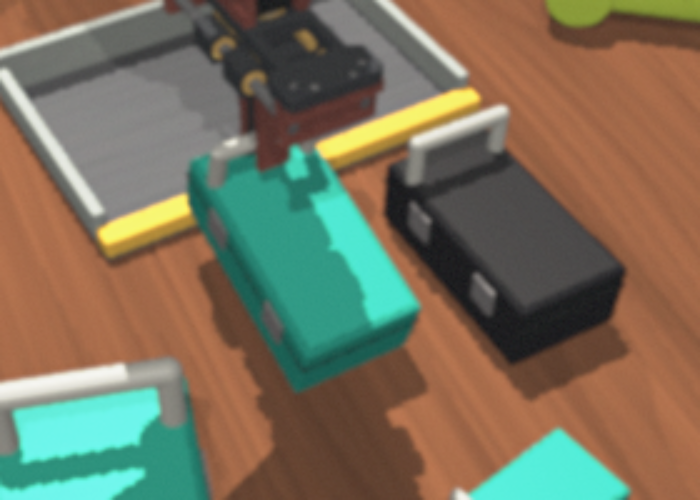

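The side crop shows the case tilted with its nose raised at about (230,190) and its tail still on the bench at (300,385). I'll keep advancing.

>>> servo_tool:
  steps:
    - [[-0.0006,0.007,0],[0,0,0.3],-1]
    - [[-0.0006,0.007,0],[0,0,0.3],-1]
    - [[-0.0006,0.007,0],[0,0,0],-1]
    - [[-0.0006,0.007,0],[0,0,0],-1]
    - [[-0.0006,0.007,0],[0,0,0],-1]
    - [[-0.0006,0.007,0],[0,0,0],-1]
    - [[-0.0006,0.005,0],[0,0,0],-1]
    - [[0,0,0],[0,0,0],-1]

```text
t: 4.87
ee_pos: [440.4, -15.5, 103.8]
orientation: [-3.136, -0.173, 0.0]
ft_force: [-0.7, 5.7, -1.3]
width: 11.2
grasp_force: 30.0
```

>>> servo_tool:
  steps:
    - [[0,0.001,-0.003],[0,0,0],-1]
    - [[0,0.001,-0.003],[0,0,0],-1]
    - [[0,0.001,-0.003],[0,0,0],-1]
    - [[0,0.001,-0.003],[0,0,0],-1]
    - [[0,0,0],[0,0,0],-1]
    - [[0,0,0],[0,0,0],-1]
    - [[0,0,0],[0,0,0],-1]
    - [[0,0,0],[0,0,0],-1]

```text
t: 5.53
ee_pos: [441.3, -12.3, 92.1]
orientation: [-3.136, -0.172, -0.002]
ft_force: [-0.0, 5.2, 1.0]
width: 11.3
grasp_force: 30.0
```

```bash
python3 - <<'E'
from h import *
o,im=grab("side"); c=im["color"][110:310,200:480]; cv2.imwrite("pics/s3.png",cv2.resize(c,None,fx=2.5,fy=2.5))
print(o["t"],o["ee_pos"],o["ft_force"],o["width"])
E
```

```text
5.5333 [441.28029802 -12.30414043  92.09798877] [-0.00595343  5.23647563  1.03103713] 11.266642092655136
```

View pics/s3.png

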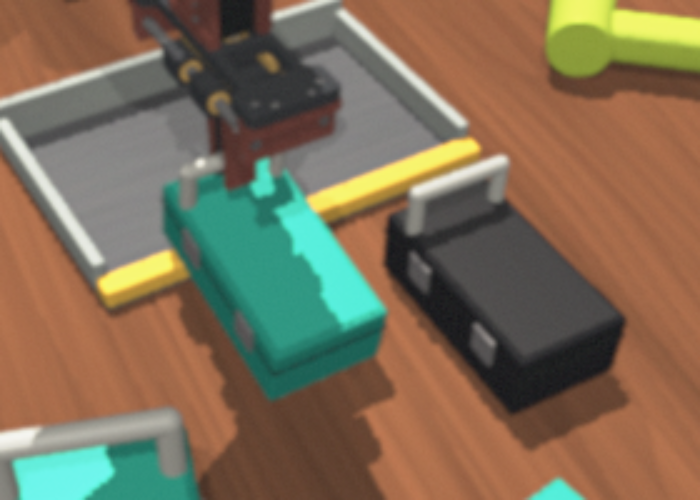

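The crop shows the nose over the lip at about (185,235) and the tail on the bench at (280,390). I'll lower the last few mm and release.

>>> servo_tool:
  steps:
    - [[0,0.0005,-0.002],[0,0,0],-1]
    - [[0,0.0005,-0.0015],[0,0,0],-1]
    - [[0,0,-0.001],[0,0,0],-1]
    - [[0,0,0],[0,0,0],-1]
    - [[0,0,0],[0,0,0],-1]
    - [[0,0,0],[0,0,0],-1]
    - [[0,0,0],[0,0,0],-1]
    - [[0,0,0],[0,0,0],-1]

```text
t: 6.25
ee_pos: [441.5, -11.1, 88.2]
orientation: [-3.136, -0.172, -0.003]
ft_force: [-2.8, 8.1, 10.2]
width: 11.1
grasp_force: 30.0
```

>>> servo_tool:
  steps:
    - [[0,0,0],[0,0,0],-0.4]
    - [[0,0,0],[0,0,0],0]
    - [[0,0,0],[0,0,0],0]
    - [[0,0,0],[0,0,0],0]
    - [[0,0,0],[0,0,0],0]
    - [[0,0,0],[0,0,0],0]
    - [[0,0,0],[0,0,0],0]
    - [[0,0,0],[0,0,0],0]

```text
t: 6.92
ee_pos: [440.6, -11.7, 87.1]
orientation: [3.137, 0.173, -0.0]
ft_force: [0.4, -1.0, -0.4]
width: 44.0
grasp_force: 0.0
```

>>> servo_tool:
  steps:
    - [[0,0,0.01],[0,0,0],0]
    - [[0,0,0.02],[0,0,0],0]
    - [[0,0,0.03],[0,0,0],0]
    - [[0,-0.02,0.02],[0,0,7],0]
    - [[0,-0.02,0],[0,0,7],0]
    - [[0,-0.02,0],[0,0,7],0]
    - [[0,-0.02,0],[0,0,7],0]
    - [[0,-0.02,0],[0,0,7],0]

```text
t: 7.58
ee_pos: [440.6, -112.6, 168.2]
orientation: [2.936, 1.117, 0.001]
ft_force: [0.4, 0.0, -0.7]
width: 43.9
grasp_force: 0.0
```

```bash
cat > m.py <<'E'
from h import *
o,im=grab("side"); W=cloud(im,o);c=im["color"];z=W[...,2]
print(o["t"],o["ee_pos"],o["orientation"],o["ft_force"],o["width"])
hsv=cv2.cvtColor(c,cv2.COLOR_BGR2HSV).astype(int)
m=(hsv[...,0]>75)&(hsv[...,0]<95)&(hsv[...,1]>120)&(W[...,0]>360)&(W[...,0]<540)&(W[...,1]>-250)&(W[...,1]<240)&(z>3)
m=cv2.erode(m.astype(np.uint8),np.ones((2,2)))>0
P=W[m]
# top plane: fit by z linear in xy on upper points via RANSAC-ish
T=P[P[:,2]>40]
for _ in range(6):
    A=np.c_[T[:,:2]-T[:,:2].mean(0),np.ones(len(T))]; k=np.linalg.lstsq(A,T[:,2],rcond=None)[0]; r=T[:,2]-A@k; T=T[abs(r)<max(2.0,1.5*r.std())]
print("top n",len(T),"slope deg",np.degrees(np.arctan(k[:2])),"centre",T.mean(0).round())
r=cv2.minAreaRect(T[:,:2].astype(np.float32));print(r[0],r[1],r[2],cv2.boxPoints(r).round().tolist())
E
python3 m.py
```

```text
7.5833 [ 440.64052294 -112.59251369  168.21662087] [2.93562942e+00 1.11688423e+00 1.47527356e-03] [ 0.3878612   0.03248249 -0.71620506] 43.85675770252924
top n 2873 slope deg [-0.44920381  7.40968501] centre [449. -80.  65.]
(448.0956115722656, -71.79393005371094) (86.65774536132812, 164.09999084472656) 6.03178596496582 [[396.0, 5.0], [414.0, -158.0], [500.0, -149.0], [483.0, 14.0]]
```

>>> servo_tool:
  steps:
    - [[0.0023,-0.0102,0],[0,0,6.85],0.2]
    - [[0.0023,-0.0102,0],[0,0,6.85],0.2]
    - [[0.0023,-0.0102,0],[0,0,6.85],0.2]
    - [[0.0023,-0.0102,0],[0,0,6.85],0.2]
    - [[0.0023,-0.0102,0],[0,0,6.85],0.2]
    - [[0.0023,-0.0102,0],[0,0,6.85],0.2]
    - [[0.0023,-0.0102,0],[0,0,6.85],0.2]
    - [[0.0023,-0.0102,0],[0,0,6.85],0.2]

```text
t: 8.3
ee_pos: [459.1, -193.4, 167.8]
orientation: [2.096, 2.34, 0.0]
ft_force: [-0.7, 0.3, -1.1]
width: 52.5
grasp_force: 0.0
```

>>> servo_tool:
  steps:
    - [[0,0,-0.025],[0,0,0],0.2]
    - [[0,0,-0.03],[0,0,0],0.2]
    - [[0,0,-0.03],[0,0,0],0.2]
    - [[0,0,-0.03],[0,0,0],0.2]
    - [[0,0,-0.018],[0,0,0],0.2]
    - [[0,0,-0.007],[0,0,0],0.2]
    - [[0,0,0],[0,0,0],0.2]
    - [[0,0,0],[0,0,0],0.2]

```text
t: 8.97
ee_pos: [459.4, -193.3, 27.8]
orientation: [2.101, 2.336, 0.0]
ft_force: [-0.4, -0.4, -0.2]
width: 52.9
grasp_force: 0.0
```

>>> servo_tool:
  steps:
    - [[-0.0012,0.01,0],[0,0,0],0.2]
    - [[-0.0009,0.008,0],[0,0,0],0.2]
    - [[-0.0007,0.006,0],[0,0,0],0.2]
    - [[-0.0007,0.006,0],[0,0,0],0.2]
    - [[-0.0007,0.006,0],[0,0,0],0.2]
    - [[-0.0007,0.006,0],[0,0,0],0.2]
    - [[-0.0007,0.006,0],[0,0,0],0.2]
    - [[-0.0007,0.006,0],[0,0,0],0.2]

```text
t: 9.63
ee_pos: [454.0, -139.7, 27.8]
orientation: [2.097, 2.335, 0.001]
ft_force: [1.7, -7.4, 0.2]
width: 52.6
grasp_force: 3.6
```

>>> servo_tool:
  steps:
    - [[-0.0007,0.006,0],[0,0,0],0.2]
    - [[-0.0007,0.006,0],[0,0,0],0.2]
    - [[-0.0007,0.006,0],[0,0,0],0.2]
    - [[-0.0007,0.006,0],[0,0,0],0.2]
    - [[-0.0007,0.006,0],[0,0,0],0.2]
    - [[-0.0007,0.006,0],[0,0,0],0.2]
    - [[-0.0007,0.006,0],[0,0,0],0.2]
    - [[-0.0007,0.006,0],[0,0,0],0.2]

```text
t: 10.3
ee_pos: [450.1, -92.9, 28.6]
orientation: [2.094, 2.333, 0.003]
ft_force: [1.5, -19.2, 9.5]
width: 52.6
grasp_force: 9.6
```

```bash
python3 m.py; python3 - <<'E'
from h import *
o,im=grab("side"); c=im["color"][110:310,200:480]; cv2.imwrite("pics/s4.png",cv2.resize(c,None,fx=2.5,fy=2.5))
E
```

```text
10.3 [450.12658124 -92.86809643  28.61287117] [2.09364189 2.33281127 0.00276438] [  1.53723295 -19.20259205   9.48414712] 52.57341734622373
top n 795 slope deg [-0.45238454 14.23614382] centre [433.  11.  80.]
(441.9145202636719, -4.4786529541015625) (84.50540161132812, 161.45156860351562) 6.312952518463135 [[391.0, 71.0], [409.0, -89.0], [493.0, -80.0], [475.0, 80.0]]
```

View pics/s4.png

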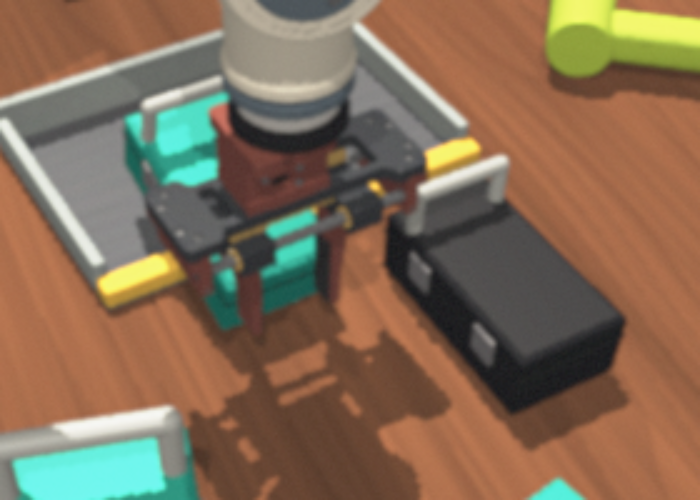

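The crop shows the case riding over the lip, tail on the bench at (230,320), with both fingers square behind it and clear of the black handle.

>>> servo_tool:
  steps:
    - [[-0.0007,0.006,0],[0,0,0],0.2]
    - [[-0.0007,0.006,0],[0,0,0],0.2]
    - [[-0.0007,0.006,0],[0,0,0],0.2]
    - [[-0.0007,0.006,0],[0,0,0],0.2]
    - [[-0.0007,0.006,0],[0,0,0],0.2]
    - [[-0.0007,0.006,0],[0,0,0],0.2]
    - [[-0.0007,0.006,0],[0,0,0],0.2]
    - [[-0.0007,0.006,0],[0,0,0],0.2]

```text
t: 11.07
ee_pos: [443.0, -43.8, 28.3]
orientation: [2.099, 2.333, 0.003]
ft_force: [1.9, -3.1, -0.7]
width: 52.7
grasp_force: 1.7
```

>>> servo_tool:
  steps:
    - [[-0.0007,0.006,0],[0,0,0],0.2]
    - [[-0.0007,0.006,0],[0,0,0],0.2]
    - [[-0.0007,0.006,0],[0,0,0],0.2]
    - [[-0.0007,0.006,0],[0,0,0],0.2]
    - [[-0.0007,0.006,0],[0,0,0],0.2]
    - [[0,0,0],[0,0,0],0.2]
    - [[0,0,0],[0,0,0],0.2]
    - [[0,0,0],[0,0,0],0.2]

```text
t: 11.73
ee_pos: [437.9, -13.0, 27.2]
orientation: [-2.099, -2.337, 0.0]
ft_force: [1.1, 0.5, -0.0]
width: 52.7
grasp_force: 0.0
```

```bash
python3 m.py; python3 - <<'E'
from h import *
o,im=grab("side"); c=im["color"][110:310,200:480]; cv2.imwrite("pics/s5.png",cv2.resize(c,None,fx=2.5,fy=2.5))
E
```

```text
11.7333 [437.91482934 -12.9910131   27.1613604 ] [-2.09946433e+00 -2.33670285e+00  3.41351835e-05] [ 1.09115057e+00  5.35942382e-01 -6.48026361e-04] 52.693289113213176
top n 322 slope deg [4.98932425 1.19537177] centre [421. 107.  62.]
(420.9772644042969, 79.21367645263672) (67.138427734375, 167.50318908691406) 8.866340637207031 [[375.0, 157.0], [401.0, -9.0], [467.0, 2.0], [441.0, 167.0]]
```

View pics/s5.png

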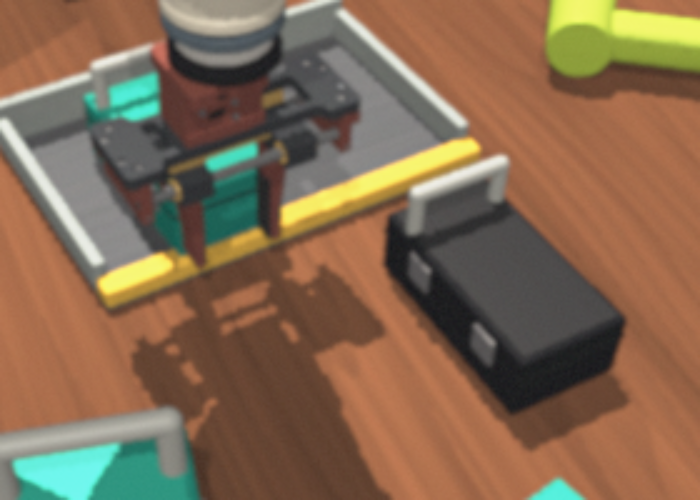

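The crop shows the tail at the lip, around (215,240), with the fingers above the lip. The final push is about 27 mm.

>>> servo_tool:
  steps:
    - [[-0.0006,0.005,0],[0,0,0],0.2]
    - [[-0.0006,0.005,0],[0,0,0],0.2]
    - [[-0.0006,0.005,0],[0,0,0],0.2]
    - [[-0.0006,0.005,0],[0,0,0],0.2]
    - [[-0.0006,0.005,0],[0,0,0],0.2]
    - [[-0.0002,0.002,0],[0,0,0],0.2]
    - [[0,0,0],[0,0,0],0.2]
    - [[0,0,0],[0,0,0],0.2]

```text
t: 12.5
ee_pos: [434.8, 14.2, 27.3]
orientation: [-2.099, -2.337, -0.0]
ft_force: [0.7, 0.4, -0.2]
width: 52.3
grasp_force: 0.0
```

>>> servo_tool:
  steps:
    - [[0.0012,-0.01,0],[0,0,0],0.2]
    - [[0.0024,-0.02,0.01],[0,0,0],0.2]
    - [[0.0024,-0.02,0.04],[0,0,0],0.2]
    - [[0,-0.02,0.04],[0,0,0],0.2]
    - [[0,-0.02,0.04],[0,0,0],0.2]
    - [[0,-0.02,0.04],[0,0,0],0.2]
    - [[0,-0.03,0.02],[0,0,0],0.2]
    - [[0,-0.03,0],[0,0,0],0.2]

```text
t: 13.17
ee_pos: [443.0, -153.4, 211.3]
orientation: [2.094, 2.331, 0.006]
ft_force: [0.8, -0.1, 0.1]
width: 52.7
grasp_force: 0.0
```

```bash
python3 m.py; python3 - <<'E'
from h import *
o,im=grab("scene"); W=cloud(im,o); print(W[:, :, 2].shape)
c=im["color"][180:380,250:610]; cv2.imwrite("pics/s6.png",cv2.resize(c,None,fx=2.2,fy=2.2))
E
```

```text
13.1667 [ 443.01284197 -153.37142222  211.27299602] [2.09374714 2.33087338 0.00552894] [ 0.80282612 -0.11325052  0.1221858 ] 52.66799527382877
top n 1786 slope deg [0.32255276 0.06145523] centre [430.  96.  59.]
(429.91815185546875, 103.27238464355469) (86.5804443359375, 164.14187622070312) 7.724435329437256 [[376.0, 179.0], [398.0, 16.0], [484.0, 28.0], [462.0, 190.0]]
(480, 640)
```

View pics/s6.png

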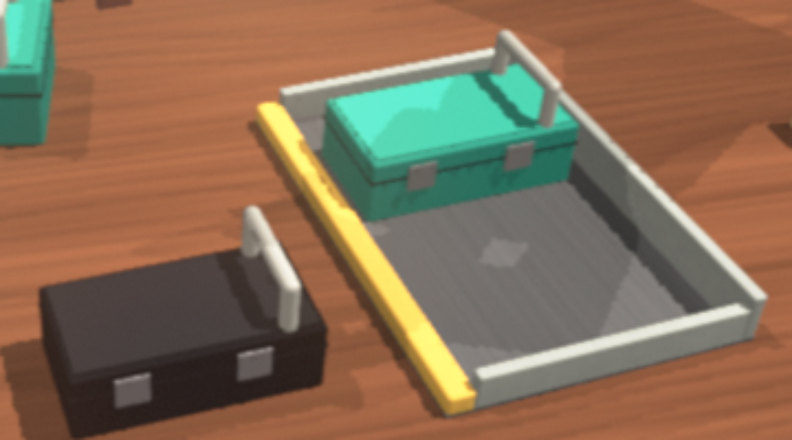

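The picture shows the teal case flat behind the lip and square to it, and the black case unmoved. The measured tilt is about 0°, and the tail is about 10 mm behind the lip.

```bash
python3 -c "
from workcell import close_job
print(close_job())"
```

```text
the job is handed in; nothing more can be done
None
```

The teal case (the middle-sized one) lies flat behind the yellow lip, about 1° off square with its tail about 10 mm clear; the black case looked undisturbed, and I handed the job in at about 13 s.

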